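# Gauge a handle blank in the tapered slot and set the rider against it

## Robot

A 6-joint arm with a two-finger parallel gripper is mounted at the origin on the work surface. World frame = base frame: x ahead of the robot, y to its left, z up, the work surface at z = 0. Lengths are in mm, angles in rad, forces in N, time in s.
With the tool pointing down it reaches from about 325 to 900 mm from the base axis. Payload 6.1 kg.
Tool frame: the origin (TCP) lies at the very end of the fingers, on their centre line; the grasp point (between the pads) lies 19 mm behind it (ctrl.hold_point_z is the distance from the TCP to the grasp point, in mm); z points along the fingers, y is the direction in which the jaws open and shut (so a half turn about z gives the same grasp; the last joint's range is limited). The gripper opens to 85 mm and grips with 20 to 120 N. Pads are 22 mm wide; open, the fingers measure 114 mm over their backs; the gripper's body (76 mm by 85 mm) begins 54 mm behind the grasp point. The pads swing forward as they close: fully open they stand 13 mm farther back than shut.
Start: joints at [-1.24, 0.22, 1.526, -0, 1.395, -0.126], TCP at [275.666, -560.913, 231.3] pointing down, gripper open.
Joint ranges: [-2.98, 2.98], [-0.91, 2.08], [0.09, 2.57], [-1.24, 4.39], [0.2, 2.65], [-2.68, 2.68]. Speed limits (rad/s): [2.57, 2.57, 3.01, 3.14, 3.14, 3.14].

## Interface

Orientations are given as a 3x3 rotation matrix whose columns are the frame's x, y, z axes.
In Python, from rig import readout, eyes, order, ctrl gives the robot as it stands.
- The arm moves only by the tool servo_tool, never from a script. Its argument "deltas" is a list of rows, each a list of 3 entries, a list of its own where there are three numbers: the opening, from 0 (shut) to 1 (fully open), then the shift along the tool's x, y, z in cm, then the turn, a rotation vector about the tool's x, y, z in degrees. In form: [[grip, [tx, ty, tz], [rx, ry, rz]], ...]. A call has 1 to 12 rows; each row is the pose to reach, as a shift and turn from the pose measured when the call began, along the tool's axes at that moment; what a row does not reach only later rows make up. A row lasts 1/12 s, in which the tool goes at most 41.7 mm and 7.16 degrees, less where a joint would pass 70% of its speed; a pose out of reach is approached as far as the arm can. A call with a gripper value outside its range is refused whole. The fingers move at their own pace and stop on an object; the grip force is fixed at half the most. Time passes only in rows, so rows that repeat a pose let the fingers close. It gives the time, the measured TCP pose, the force and the opening at its end, in the units of the state.
- readout.state(): the state, without advancing time (a new reading comes with each control period).
- eyes.grab_frame(name): name is "scene" or "top" or "wrist"; returns the picture (480x640x3 uint8, red, green, blue); there is no depth.
- eyes.get_calibration(name): a dict with "vfov" (degrees; the focal length in pixels is half the picture's height over the tangent of half this angle, whatever the lens; pixels are square), "cx", "cy" (the principal point, pixels), "distortion" ([k1, k2, p1, p2, k3] as OpenCV has them; the pictures are not rectified), "position" and "orientation" of the camera in the world; the wrist camera has in their place "T_tool_cam" (4x4, takes a point from camera to tool coordinates, whose origin is the TCP and whose axes are the flange's). Camera axes: x right, y down, z forward; pixel columns grow to the right and rows downward; lengths in mm; the calibration is good to about 2 mm. A picture is of the moment at which its call begins: read the wrist's pose just before it. get_calibration takes no time and is no camera call.
- order.hand_in(): hands the job in, once; it reports no verdict.
The state is a dict: "t": time; "joint_pos": joint angles; "qd": joint speeds; "joint_efforts": joint torques, N m; "ee_pos": TCP position; "eef_rot": TCP orientation; "ft_force": force on the tool from outside, world axes, zero at the start; "moment": the same for the moment, N m; "gripper_width": finger opening in mm.
Only numpy, scipy, OpenCV 4.12 (cv2) and the standard library are available. Lean on these libraries where they do the work, as an engineer would, in place of code of your own. Each camera call takes 0.05 s, during which the arm holds its last target. There are 200 camera calls.

## Task

Take the plain round handle blank from the wooden stand, stand it in the wide end of the tapered gauge slot and slide it along the steel rail towards the narrow end, without forcing it, until it sits firmly wedged between rail and fence. Let go of it there, standing upright on the gauge board, then bring the brass rider up behind it, gently, until its blade just rests against the blank, so that the reading is kept. Leave the blank and the rider like that and do not disturb the other things on the bench.

Things in the scene. Friction and masses are not known exactly. Their poses are not given: they have to be found in the camera images.
- blank_center (a point): centre (half-way up) of the plain round wooden handle blank, an upright cylinder about 31 mm in diameter, 85 mm tall, about 60 g (varies); its z axis is its length. It starts standing in one of the stand's three wells, 12 mm deep with 2 to 3 mm of play all round; the other two wells hold blanks of other shapes.
- stand: wooden stand, fixed, 270 x 85 x 30 mm, origin under its centre, long along its x axis; wells at x = -95, 0 and +95 mm, their floors 18 mm above the bench.
- gauge: gauge board, fixed, 340 x 170 x 12 mm, origin under its centre, z up; x runs along the slot from wide to narrow end (the way to slide). A straight steel rail (28 mm high on the board, 14 mm thick) runs along x from -160 to 160 mm; its inner face, looking to +y, is at y = -15.5 mm, so a blank sliding along it has its centre at about y = 0. The fence is across the slot, the rider's track at y = -60 mm.
- slot_mouth (a point): point on the board's top (12 mm above the bench) in the wide part of the slot, at gauge x = -40, y = +3 mm: a blank stood here has 3 mm of play to the rail and at least 6 mm to the fence.
- fence: wooden fence bar, fixed in each run but set up to 20 mm either way along the gauge; 260 x 18 mm, 28 mm high on the board, two screw heads 6 mm higher. Axes parallel to the gauge's, origin on the board's top at gauge y = 0, near its mid-length. Its inner face nears the rail by 1 mm per 6 mm of +x. Where the blank binds is not known: feel for it. Push it home with 5 to 10 N: it then stays when let go.
- rider: brass rider sliding along the gauge's track (travel 220 mm, about 1 N of friction, stays where left); starts at the wide end. Axes as the gauge's; origin over the track at the board's top, in the plane of the blade's contact face. Post 14 mm (x) by 16 mm, centred 10 mm on the -x side of the origin, top 92 mm above the bench. Blade 6 mm thick, 42 to 51 mm above the bench.
- rider_post (a point): point on the axis of the rider's upright post, 76 mm above the bench and 16 mm below the post's top: the place to grip or push it.
- rider_face (a point): point on the rider blade's contact face (the face that looks towards the narrow end, gauge +x) on the line y = 0 of the gauge; when the blade rests against the blank it is 15.5 mm from the blank's axis. Touch it with no more than about 8 N.
- blank_square: square wooden blank, 22 x 22 x 85 mm, standing in another well of the stand; leave alone. Origin under its centre.
- blank_taper: tapering round wooden blank, 31 mm at the foot, 18 mm at the top, 85 mm tall, in another well of the stand; leave alone. Origin under its centre.
- bowl: white bowl, 110 mm across, 55 mm high; leave alone. Origin under its centre.
- jar: small amber jar, 56 mm across, 75 mm high; leave alone. Origin under its centre.
- brush_wide: flat brush 45 mm wide, 170 mm long, 9 mm thick, lying; leave alone. Origin under its centre.
- brush_slim: flat brush 20 mm wide, 200 mm long, 9 mm thick, lying; leave alone. Origin under its centre.
- spatula: wooden spatula, 200 mm long, lying near the robot; leave alone.
- whetblock: rubbing block 70 x 160 x 28 mm, lying; leave alone. Origin under its centre.
Not all that is in view belongs to the job. Leave any green look-alike of the part that bears blank_center alone.

How it is judged:
By the outcome, as a careful person would: the job done as asked, in the order asked, and still so for the second after the job is handed in, with the robot touching nothing.
It also fails if it takes over 67 s, if anything falls off the work surface, if the arm or the gripper's body presses on something with over 40 N, if the wrist force passes 120 N, or if a joint passes its speed limit or range.

## Working session

There is one attempt and no reset: what is moved stays moved. The work goes in short steps, Python scripts to look and compute and a tool call to move; the robot and the scene stay as the last step left them, time stands still between calls to the robot, and variables do not carry over. Pictures are saved under pics/ and viewed, about 8 in all and at most 12, crops included, and the job is handed in when it is done.

Besides the shell and the picture viewer there is one more tool, called by a JSON object that holds its "fn" and its "kwargs". servo_tool: Moves the arm, as the interface text tells. Its arguments: {"type":"object","properties":{"deltas":{"type":"array"}},"required":["deltas"]}

```bash
mkdir -p pics; ls
python3 - <<'E'
from rig import readout,eyes,ctrl
import cv2,numpy as np
print(ctrl.hold_point_z)
print(readout.state())
for n in("scene","top"):
    im=eyes.grab_frame(n); cv2.imwrite(f"pics/{n}0.png",im[:,:,::-1])
for n in("scene","top","wrist"): print(n,eyes.get_calibration(n))
E
```

```text
pics
18.700000000000003
{'t': 0.0, 'joint_pos': array([-1.24008866e+00,  2.21229885e-01,  1.52764403e+00, -1.81409931e-05,
        1.39469967e+00, -1.26108793e-01]), 'qd': array([-8.09261200e-05, -1.00887643e-03, -4.31968380e-04,  1.39727860e-03,
        2.32943437e-05,  1.38710523e-03]), 'joint_efforts': array([ 3.00368720e-05, -4.96899998e+01, -3.89394128e+01, -1.99931310e-04,
        1.10849089e-02, -3.37706354e-05]), 'ee_pos': array([ 275.46618362, -560.32780692,  230.17949813]), 'eef_rot': array([[ 8.97459948e-01,  4.41095462e-01, -6.60125854e-04],
       [ 4.41095895e-01, -8.97458034e-01,  1.86779125e-03],
       [ 2.31438991e-04, -1.96744664e-03, -9.99998038e-01]]), 'ft_force': array([0.33584539, 0.44470811, 0.461912  ]), 'moment': array([ 0.01459267, -0.01864449, -0.04735881]), 'gripper_width': 85.27795866222232}
scene {'vfov': 51.715014975509504, 'cx': 324.3340787373964, 'cy': 244.0049359257117, 'distortion': array([0.03101811, 0.        , 0.        , 0.        , 0.        ]), 'position': array([1419.63267429,  503.28129277,  757.14018059]), 'orientation': array([[-0.5077732
[... 350 characters left out ...]
7283951]), 'orientation': array([[ 0.02664749, -0.997026  ,  0.07231233],
       [-0.99963458, -0.02624879,  0.00645848],
       [-0.00454116, -0.07245801, -0.99736113]])}
wrist {'vfov': 65.05674856987245, 'cx': 324.4183117434733, 'cy': 243.11203930009106, 'distortion': array([-0.05166439,  0.        ,  0.        ,  0.        ,  0.        ]), 'T_tool_cam': array([[ 3.86878417e-04, -9.65493596e-01, -2.60426508e-01,
         6.63132498e+01],
       [ 9.99999846e-01,  2.69610318e-04,  4.86015511e-04,
         6.69018438e-01],
       [-3.99031190e-04, -2.60426656e-01,  9.65493551e-01,
        -1.43538905e+02],
       [ 0.00000000e+00,  0.00000000e+00,  0.00000000e+00,
         1.00000000e+00]])}
```

View pics/top0.png

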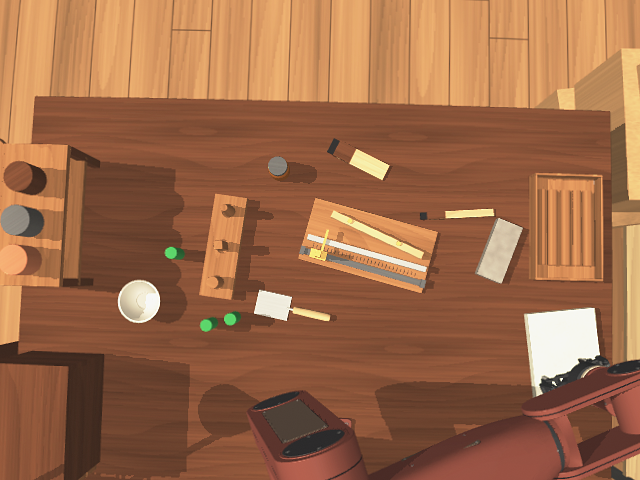

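View pics/scene0.png

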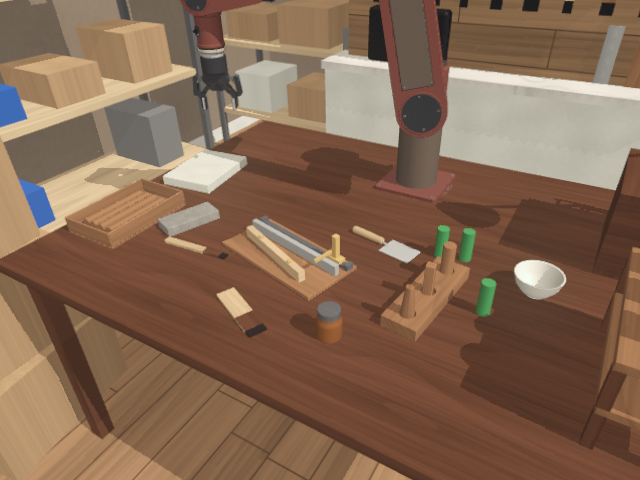

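```bash
cat > h.py <<'E'
from rig import readout,eyes,order,ctrl
import cv2,numpy as np
def cam(n,st=None):
    c=eyes.get_calibration(n); f=240/np.tan(np.radians(c["vfov"]/2))
    K=np.array([[f,0,c["cx"]],[0,f,c["cy"]],[0,0,1]])
    if n=="wrist":
        T=c["T_tool_cam"]; R=st["eef_rot"]@T[:3,:3]; p=st["eef_rot"]@T[:3,3]+st["ee_pos"]
    else: R,p=c["orientation"],c["position"]
    return K,c["distortion"],np.array(R),np.array(p)
def ray(C,uv):
    K,d,R,p=C
    q=cv2.undistortPoints(np.array(uv,float).reshape(-1,1,2),K,d).reshape(-1,2)
    return np.c_[q,np.ones(len(q))]@R.T
def plane(C,uv,z):
    r=ray(C,uv); return C[3]+r*((z-C[3][2])/r[:,2:])
def proj(C,P):
    K,d,R,p=C
    return cv2.projectPoints(np.array(P,float).reshape(-1,1,3),cv2.Rodrigues(R.T)[0],-R.T@p,K,d)[0].reshape(-1,2)
E
python3 - <<'E'
import cv2,numpy as np
t=cv2.imread("pics/top0.png"); s=cv2.imread("pics/scene0.png")
a=cv2.resize(t[185:305,190:450],None,fx=3,fy=3,interpolation=cv2.INTER_CUBIC)
b=cv2.resize(s[215:335,215:475],None,fx=2,fy=2,interpolation=cv2.INTER_CUBIC)
b=cv2.copyMakeBorder(b,0,0,0,260,cv2.BORDER_CONSTANT)
cv2.imwrite("pics/c1.png",np.vstack([a,b]))
E
```

```text
(no output)
```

View pics/c1.png

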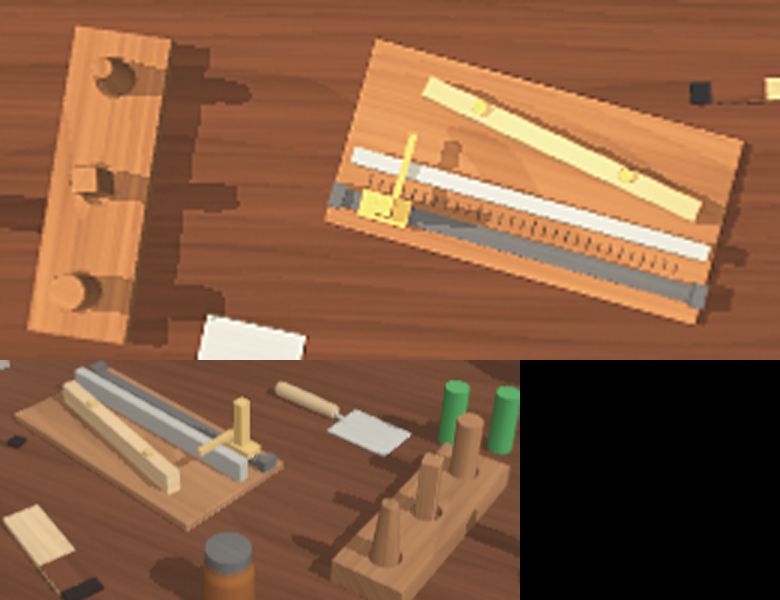

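Run:
```python
from h import *
C=cam("top")
f=lambda L:[((u+.5)/3-.5+190,(v+.5)/3-.5+185) for u,v in L]
G=plane(C,f([(376,40),(745,142),(697,323),(327,220)]),12)
S=plane(C,f([(75,27),(172,40),(127,343),(28,328)]),30)
print("G",G.round(1),G.mean(0),np.linalg.norm(np.diff(G,axis=0),axis=1))
gx=(G[1]+G[2]-G[0]-G[3]);ga=np.degrees(np.arctan2(gx[1],gx[0]));print("gauge ang",ga)
print("S",S.round(1),S.mean(0),np.linalg.norm(np.diff(S,axis=0),axis=1))
sx=(S[2]+S[3]-S[0]-S[1]);print("stand ang",np.degrees(np.arctan2(sx[1],sx[0])), "wells",[ (S.mean(0)+k*sx/np.linalg.norm(sx)).round(1) for k in(-95,0,95)])
print("blank top",plane(C,f([(68,291)]),103), "post top",plane(C,f([(374,202)]),92))
c=np.radians(ga);R=np.array([[np.cos(c),-np.sin(c)],[np.sin(c),np.cos(c)]])
print("post in gauge",R.T@(plane(C,f([(374,202)]),92)[0]-G.mean(0))[:2])
```

```text
G [[ 681.6    8.6   12. ]
 [ 599.2 -321.3   12. ]
 [ 438.1 -281.    12. ]
 [ 520.3   47.5   12. ]] [ 559.79387717 -136.54625138   12.        ] [340.11704752 166.02589452 338.67108247]
gauge ang -104.03505635931847
S [[684.  274.4  30. ]
 [674.6 188.1  30. ]
 [408.  217.8  30. ]
 [418.5 305.   30. ]] [546.25808711 246.33021224  30.        ] [ 86.82519007 268.31211114  87.82100057]
stand ang 173.51995197444188 wells [array([640.7, 235.6,  30. ]), array([546.3, 246.3,  30. ]), array([451.9, 257.1,  30. ])]
blank top [[452.84540794 256.94547376 103.        ]] post top [[534.10594219   4.84977802  92.        ]]
post in gauge [-130.94528494  -59.21181879]
```

```bash
cat >> h.py <<'E'
from scipy.spatial.transform import Rotation as Ro
GC=np.array([560.,-136.5]); GA=-104.0
def g2w(x,y):
    a=np.radians(GA); return GC+np.array([x*np.cos(a)-y*np.sin(a),x*np.sin(a)+y*np.cos(a)])
def w2g(p):
    a=np.radians(GA); d=np.array(p)[...,:2]-GC; return d@np.array([[np.cos(a),-np.sin(a)],[np.sin(a),np.cos(a)]])
def Rt(yaw):
    a=np.radians(yaw);c,s=np.cos(a),np.sin(a); return np.array([[c,s,0],[s,-c,0],[0,0,-1.]])
def goal(p,yaw=76.):
    st=readout.state(); R=st["eef_rot"]
    t=R.T@(np.array(p,float)-st["ee_pos"])/10; r=Ro.from_matrix(R.T@Rt(yaw)).as_rotvec(degrees=True)
    print("t",round(st["t"],2),"delta cm",t.round(2),"rot",r.round(1),"F",st["ft_force"].round(1),"w",round(st["gripper_width"],1))
E
python3 - <<'E'
from h import *
goal([*GC,235])
C=cam("top"); print(plane(C,[(206,325),(230,319),(171,253)],100))
E
```

```text
t 0.1 delta cm [ 44.23 -25.49  -0.42] rot [ -0.1  -0.1 -49.8] F [-0.8 -0.3  0.2] w 85.3
[[344.81854689 269.27774286 100.        ]
 [361.45174052 209.86889271 100.        ]
 [521.5656249  364.7523539  100.        ]]
```

{"fn": "servo_tool", "kwargs": {"deltas": [[1,[44.2,-25.5,-0.4],[0,0,-49.8]],[1,[44.2,-25.5,-0.4],[0,0,-49.8]],[1,[44.2,-25.5,-0.4],[0,0,-49.8]],[1,[44.2,-25.5,-0.4],[0,0,-49.8]],[1,[44.2,-25.5,-0.4],[0,0,-49.8]],[1,[44.2,-25.5,-0.4],[0,0,-49.8]],[1,[44.2,-25.5,-0.4],[0,0,-49.8]],[1,[44.2,-25.5,-0.4],[0,0,-49.8]],[1,[44.2,-25.5,-0.4],[0,0,-49.8]],[1,[44.2,-25.5,-0.4],[0,0,-49.8]],[1,[44.2,-25.5,-0.4],[0,0,-49.8]],[1,[44.2,-25.5,-0.4],[0,0,-49.8]]]}}

```text
t: 1.1
ee_pos: [554.3, -143.3, 234.5]
eef_rot: [[0.242, 0.97, -0.001], [0.97, -0.242, 0.002], [0.002, -0.002, -1.0]]
ft_force: [0.2, -1.1, 0.8]
gripper_width: 85.4
```

Run:
```python
from h import *
st=readout.state(); print(st["ee_pos"],st["t"],np.abs(st["qd"]).max())
im=eyes.grab_frame("wrist"); cv2.imwrite("pics/w1.png",im[:,:,::-1]); np.save("w1.npy",np.vstack([st["eef_rot"],st["ee_pos"]]))
goal([452.5,257,200])
```

```text
[ 554.30711893 -143.32980664  234.45856595] 1.1 0.8753885839735823
t 1.15 delta cm [ 35.72 -19.59   3.69] rot [ 0.  -0.4  0.2] F [-1.7  4.9  1.6] w 85.3
```

View pics/w1.png

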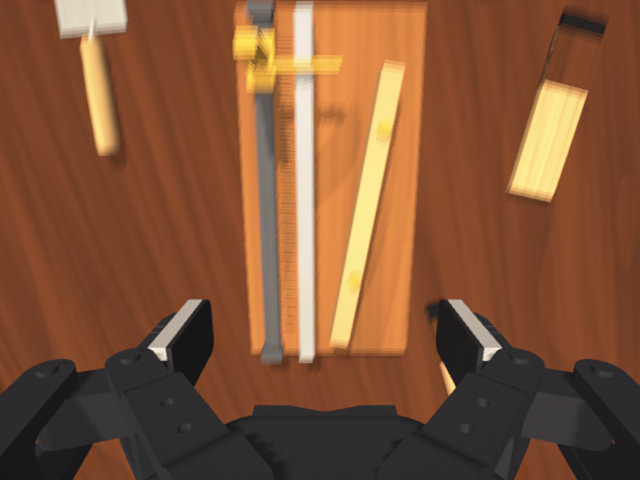

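Run:
```python
from h import *
st=readout.state(); print(st["ee_pos"],np.abs(st["qd"]).max())
im=eyes.grab_frame("wrist"); cv2.imwrite("pics/w2.png",im[:,:,::-1])
C=cam("wrist",st)
hsv=cv2.cvtColor(im,cv2.COLOR_RGB2HSV)
roi=np.zeros((480,640),np.uint8);roi[:370,232:440]=255
white=cv2.inRange(hsv,(0,0,170),(180,45,255))&roi
yel=cv2.inRange(hsv,(18,70,170),(32,255,255))&roi
for n,m in(("white",white),("yel",yel)):
    cs,_=cv2.findContours(m,cv2.RETR_EXTERNAL,cv2.CHAIN_APPROX_NONE)
    for c in sorted(cs,key=cv2.contourArea)[::-1][:3]:
        if cv2.contourArea(c)<150: continue
        r=cv2.minAreaRect(c); b=cv2.boxPoints(r)
        print(n,cv2.contourArea(c),b.round(0).tolist(),"\n gauge@40",w2g(plane(C,b,40)).round(1).tolist())
# board edge rows
for v in (150,250,300):
    print(v,[ (u,im[v,u].tolist()) for u in (240,246,250,256,262)])
```

```text
[ 557.65187388 -136.82008966  234.60193899] 0.16166000550636583
white 3909.5 [[292.0, 88.0], [308.0, 88.0], [309.0, 369.0], [293.0, 369.0]] 
 gauge@40 [[-110.4, -29.3], [-110.5, -15.7], [159.0, -16.0], [159.2, -32.5]]
white 785.0 [[291.0, 25.0], [307.0, 25.0], [307.0, 76.0], [291.0, 76.0]] 
 gauge@40 [[-159.6, -29.3], [-159.6, -16.2], [-120.0, -16.4], [-120.0, -29.8]]
yel 5026.5 [[326.0, 353.0], [378.0, 81.0], [399.0, 85.0], [347.0, 357.0]] 
 gauge@40 [[140.1, 0.8], [-116.3, 43.5], [-113.3, 61.2], [144.6, 21.9]]
yel 1763.0 [[232.0, 50.0], [336.0, 50.0], [336.0, 103.0], [232.0, 103.0]] 
 gauge@40 [[-140.6, -78.7], [-140.5, 7.8], [-98.4, 8.2], [-98.3, -80.7]]
150 [(240, [224, 138, 71]), (246, [221, 134, 71]), (250, [211, 127, 65]), (256, [123, 117, 111]), (262, [95, 91, 87])]
250 [(240, [137, 74, 42]), (246, [230, 144, 76]), (250, [220, 135, 72]), (256, [205, 132, 83]), (262, [122, 116, 110])]
300 [(240, [126, 69, 41]), (246, [232, 145, 76]), (250, [228, 142, 74]), (256, [226, 138, 72]), (262, [121, 114, 109])]
```

View pics/w2.png

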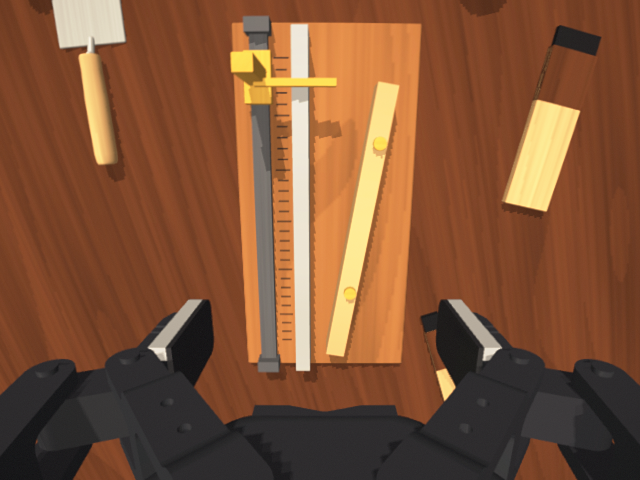

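{"fn": "servo_tool", "kwargs": {"deltas": [[0.7,[35.7,-19.7,3.4],[0,0,0]],[0.7,[35.7,-19.7,3.4],[0,0,0]],[0.7,[35.7,-19.7,3.4],[0,0,0]],[0.7,[35.7,-19.7,3.4],[0,0,0]],[0.7,[35.7,-19.7,3.4],[0,0,0]],[0.7,[35.7,-19.7,3.4],[0,0,0]],[0.7,[35.7,-19.7,3.4],[0,0,0]],[0.7,[35.7,-19.7,3.4],[0,0,0]],[0.7,[35.7,-19.7,3.4],[0,0,0]],[0.7,[35.7,-19.7,3.4],[0,0,0]],[0.7,[35.7,-19.7,3.4],[0,0,0]],[0.7,[35.7,-19.7,3.4],[0,0,0]]]}}

```text
t: 2.2
ee_pos: [447.7, 254.7, 201.2]
eef_rot: [[0.232, 0.973, -0.001], [0.973, -0.232, 0.003], [0.003, -0.002, -1.0]]
ft_force: [0.5, -0.4, 0.4]
gripper_width: 59.5
```

{"fn": "servo_tool", "kwargs": {"deltas": [[0.7,[0,0,0],[0,0,0]],[0.7,[0,0,0],[0,0,0]],[0.7,[0,0,0],[0,0,0]],[0.7,[0,0,0],[0,0,0]]]}}

```text
t: 2.53
ee_pos: [448.3, 253.4, 201.3]
eef_rot: [[0.234, 0.972, -0.001], [0.972, -0.234, 0.003], [0.003, -0.002, -1.0]]
ft_force: [1.4, -1.2, 0.5]
gripper_width: 59.7
```

Run:
```python
from h import *
st=readout.state(); print(st["ee_pos"],np.abs(st["qd"]).max())
im=eyes.grab_frame("wrist"); cv2.imwrite("pics/w3.png",im[:,:,::-1])
C=cam("wrist",st); print("proj of expected blank top",proj(C,[[452.5,257,103]]))
goal([452.5,257,110])
```

```text
[448.31719107 253.40134486 201.34299703] 0.005288599537940521
proj of expected blank top [[328.14667564 237.39056743]]
t 2.58 delta cm [0.41 0.35 9.14] rot [-0.1 -0.2  0.5] F [ 0.7  0.1 -0.3] w 59.4
```

View pics/w3.png

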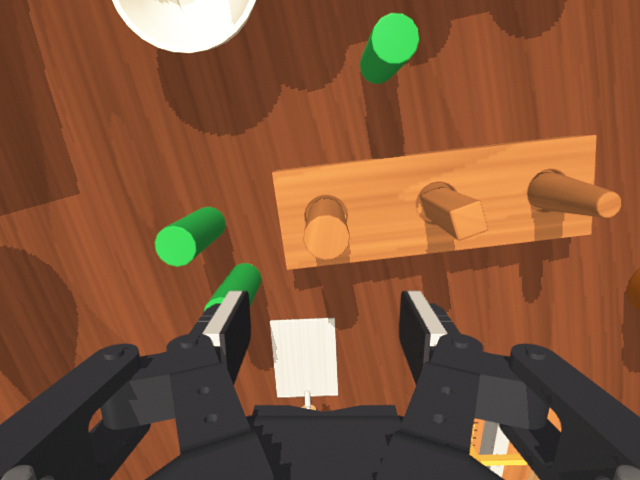

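{"fn": "servo_tool", "kwargs": {"deltas": [[0.7,[0.4,0.35,2],[0,0,0.5]],[0.7,[0.4,0.35,4],[0,0,0.5]],[0.7,[0.4,0.35,6],[0,0,0.5]],[0.7,[0.4,0.35,8],[0,0,0.5]],[0.7,[0.4,0.35,9],[0,0,0.5]],[0.7,[0.4,0.35,9],[0,0,0.5]],[0.7,[0.4,0.35,9],[0,0,0.5]],[0.7,[0.4,0.35,9],[0,0,0.5]],[0.7,[0.4,0.35,9],[0,0,0.5]]]}}

```text
t: 3.33
ee_pos: [453.7, 257.3, 113.0]
eef_rot: [[0.243, 0.97, 0.002], [0.97, -0.243, 0.004], [0.004, 0.001, -1.0]]
ft_force: [0.0, 0.2, -0.2]
gripper_width: 60.0
```

Run:
```python
from h import *
goal([452.5,257,62])
```

```text
t 3.33 delta cm [-0.08 -0.11  5.1 ] rot [ 0.  -0.2 -0.1] F [ 0.   0.2 -0.2] w 60.0
```

{"fn": "servo_tool", "kwargs": {"deltas": [[0.7,[-0.1,-0.1,1.5],[0,-0.2,0]],[0.7,[-0.1,-0.1,3],[0,-0.2,0]],[0.7,[-0.1,-0.1,4.2],[0,-0.2,0]],[0.7,[-0.1,-0.1,5.1],[0,-0.2,0]],[0.7,[-0.1,-0.1,5.1],[0,-0.2,0]],[0.7,[-0.1,-0.1,5.1],[0,-0.2,0]],[0.7,[-0.1,-0.1,5.1],[0,-0.2,0]]]}}

```text
t: 3.92
ee_pos: [453.1, 257.0, 62.7]
eef_rot: [[0.243, 0.97, 0.002], [0.97, -0.243, 0.001], [0.001, 0.001, -1.0]]
ft_force: [-0.2, 0.1, -0.9]
gripper_width: 59.6
```

{"fn": "servo_tool", "kwargs": {"deltas": [[0.5,[0,0,0],[0,0,0]],[0.4,[0,0,0],[0,0,0]],[0.3,[0,0,0],[0,0,0]],[0.3,[0,0,0],[0,0,0]],[0.2,[0,0,0],[0,0,0]],[0.2,[0,0,0],[0,0,0]],[0.2,[0,0,0],[0,0,0]],[0.2,[0,0,0],[0,0,0]]]}}

```text
t: 4.58
ee_pos: [453.1, 257.3, 63.3]
eef_rot: [[0.243, 0.97, 0.002], [0.97, -0.243, 0.002], [0.002, 0.001, -1.0]]
ft_force: [-3.0, 1.5, 5.5]
gripper_width: 30.1
```

Run:
```python
from h import *
p=readout.state()["ee_pos"]; goal([*p[:2],150]); print(p)
```

```text
t 4.58 delta cm [ 0.02  0.01 -8.67] rot [ 0.1 -0.1 -0. ] F [-3.   1.5  5.5] w 30.1
[453.11443786 257.27801964  63.25903031]
```

{"fn": "servo_tool", "kwargs": {"deltas": [[0,[0,0,-1],[0,0,0]],[0,[0,0,-2.5],[0,0,0]],[0,[0,0,-5],[0,0,0]],[0,[0,0,-8],[0,0,0]],[0,[0,0,-10.5],[0,0,0]],[0,[0,0,-10.5],[0,0,0]],[0,[0,0,-10.5],[0,0,0]]]}}

```text
t: 5.17
ee_pos: [454.5, 257.5, 170.7]
eef_rot: [[0.243, 0.97, 0.006], [0.97, -0.243, 0.003], [0.004, 0.006, -1.0]]
ft_force: [0.1, 0.1, -1.1]
gripper_width: 29.8
```

Run:
```python
from h import *
print(g2w(-40,3)); goal([*g2w(-40,3),165]);
```

```text
[572.587763   -98.41393664]
t 5.17 delta cm [-31.66  20.09   0.54] rot [ 0.3 -0.3 -0. ] F [ 0.1  0.1 -1.1] w 29.8
```

{"fn": "servo_tool", "kwargs": {"deltas": [[0,[-2,1.3,0],[0,0,0]],[0,[-5,3.2,0.5],[0.3,-0.3,0]],[0,[-8,5.1,0.5],[0.3,-0.3,0]],[0,[-11,7,0.5],[0.3,-0.3,0]],[0,[-14,8.9,0.5],[0.3,-0.3,0]],[0,[-17,10.8,0.5],[0.3,-0.3,0]],[0,[-20,12.7,0.5],[0.3,-0.3,0]],[0,[-23,14.6,0.5],[0.3,-0.3,0]],[0,[-26,16.5,0.5],[0.3,-0.3,0]],[0,[-29,18.4,0.5],[0.3,-0.3,0]],[0,[-31,19.7,0.5],[0.3,-0.3,0]],[0,[-31.7,20.1,0.5],[0.3,-0.3,0]]]}}

```text
t: 6.17
ee_pos: [572.4, -102.4, 163.7]
eef_rot: [[0.246, 0.969, -0.002], [0.969, -0.246, -0.002], [-0.002, -0.001, -1.0]]
ft_force: [-0.4, 0.0, -1.2]
gripper_width: 29.9
```

{"fn": "servo_tool", "kwargs": {"deltas": [[0,[0,0,0],[0,0,0]],[0,[0,0,0],[0,0,0]],[0,[0,0,0],[0,0,0]],[0,[0,0,0],[0,0,0]]]}}

```text
t: 6.5
ee_pos: [571.8, -100.9, 163.2]
eef_rot: [[0.244, 0.97, -0.003], [0.97, -0.244, -0.001], [-0.002, -0.003, -1.0]]
ft_force: [-0.1, 0.3, -0.2]
gripper_width: 29.7
```

Run:
```python
from h import *
st=readout.state(); print(st["ee_pos"],w2g(st["ee_pos"])); goal([*g2w(-40,4),80]); 
im=eyes.grab_frame("wrist"); cv2.imwrite("pics/w4.png",im[:,:,::-1])
```

```text
[ 571.82357634 -100.87848237  163.18711669] [-37.42378833   2.85474052]
t 6.5 delta cm [0.27 0.13 8.32] rot [-0.1  0.1 -0.2] F [-0.1  0.3 -0.2] w 29.7
```

View pics/w4.png

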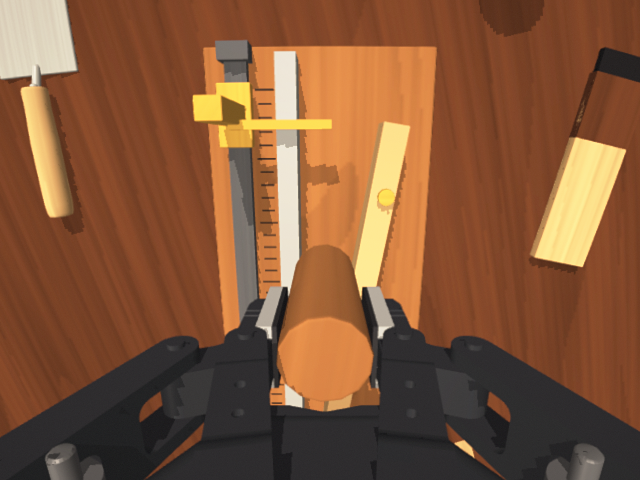

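{"fn": "servo_tool", "kwargs": {"deltas": [[0,[0.2,0.1,2],[0,0,0]],[0,[0.2,0.1,4],[0,0,0]],[0,[0.2,0.1,6],[0,0,-0.2]],[0,[0.2,0.1,8],[0,0,-0.2]],[0,[0.2,0.1,9.3],[0,0,-0.2]],[0,[0.2,0.1,9.8],[0,0,-0.2]],[0,[0.2,0.1,9.9],[0,0,-0.2]],[0,[0.2,0.1,9.9],[0,0,-0.2]],[0,[0.2,0.1,9.9],[0,0,-0.2]]]}}

```text
t: 7.3
ee_pos: [574.3, -99.5, 65.9]
eef_rot: [[0.241, 0.971, -0.0], [0.971, -0.241, -0.002], [-0.002, 0.0, -1.0]]
ft_force: [0.3, 0.6, -1.1]
gripper_width: 30.1
```

Run:
```python
from h import *
st=readout.state(); print(st["ee_pos"],w2g(st["ee_pos"])); goal([*g2w(-40,4),59]); C=cam("wrist",st)
for dx in(-4,0,4):
  p=st["ee_pos"]+st["eef_rot"]@np.array([dx,0,-39.7]); print(dx,proj(C,[p]))
```

```text
[574.33900499 -99.52575199  65.9029811 ] [-39.34487409   4.9681951 ]
t 7.3 delta cm [ 0.07 -0.1   0.69] rot [0.  0.1 0.1] F [ 0.3  0.6 -1.1] w 30.1
-4 [[321.57321192 369.89776641]]
0 [[321.54997775 358.83054695]]
4 [[321.52656029 347.53180895]]
```

{"fn": "servo_tool", "kwargs": {"deltas": [[0,[0.05,-0.1,0.2],[0,0,0]],[0,[0.05,-0.1,0.4],[0,0,0]],[0,[0.05,-0.1,0.5],[0,0,0]],[0,[0.05,-0.1,0.6],[0,0,0]],[0,[0.05,-0.1,0.65],[0,0,0]],[0,[0.05,-0.1,0.65],[0,0,0]]]}}

```text
t: 7.8
ee_pos: [573.3, -98.8, 59.2]
eef_rot: [[0.241, 0.971, -0.0], [0.971, -0.241, -0.002], [-0.002, -0.0, -1.0]]
ft_force: [-0.5, 0.5, -1.0]
gripper_width: 29.3
```

{"fn": "servo_tool", "kwargs": {"deltas": [[0,[0,0,0.05],[0,0,0]],[0,[0,0,0.1],[0,0,0]],[0,[0,0,0.12],[0,0,0]],[0,[0,0,0.14],[0,0,0]],[0,[0,0,0.14],[0,0,0]]]}}

```text
t: 8.22
ee_pos: [573.3, -98.8, 57.7]
eef_rot: [[0.241, 0.971, -0.001], [0.971, -0.241, -0.002], [-0.002, -0.0, -1.0]]
ft_force: [-0.4, -0.2, -1.3]
gripper_width: 29.9
```

{"fn": "servo_tool", "kwargs": {"deltas": [[0,[0,0,0.03],[0,0,0]],[0,[0,0,0.06],[0,0,0]],[0,[0,0,0.06],[0,0,0]]]}}

```text
t: 8.47
ee_pos: [573.4, -98.8, 57.3]
eef_rot: [[0.241, 0.971, -0.0], [0.971, -0.241, -0.002], [-0.002, 0.0, -1.0]]
ft_force: [0.0, -0.3, 0.7]
gripper_width: 29.6
```

{"fn": "servo_tool", "kwargs": {"deltas": [[0,[0,-0.1,0],[0,0,0]],[0,[0,-0.2,0],[0,0,0]],[0,[0,-0.3,0],[0,0,0]],[0,[0,-0.33,0],[0,0,0]],[0,[0,-0.33,0],[0,0,0]]]}}

```text
t: 8.88
ee_pos: [570.0, -98.0, 57.4]
eef_rot: [[0.241, 0.971, -0.0], [0.971, -0.241, -0.002], [-0.002, -0.0, -1.0]]
ft_force: [0.2, 1.0, 0.8]
gripper_width: 29.6
```

{"fn": "servo_tool", "kwargs": {"deltas": [[0,[0,-0.04,0],[0,0,0]],[0,[0,-0.07,0],[0,0,0]],[0,[0,-0.07,0],[0,0,0]]]}}

```text
t: 9.13
ee_pos: [569.3, -97.8, 57.3]
eef_rot: [[0.241, 0.971, -0.001], [0.971, -0.241, -0.002], [-0.002, -0.0, -1.0]]
ft_force: [0.1, -0.1, -0.4]
gripper_width: 29.8
```

{"fn": "servo_tool", "kwargs": {"deltas": [[0,[0,-0.03,0],[0,0,0]],[0,[0,-0.05,0],[0,0,0]],[0,[0,-0.05,0],[0,0,0]]]}}

```text
t: 9.38
ee_pos: [568.9, -97.7, 57.3]
eef_rot: [[0.241, 0.971, -0.0], [0.971, -0.241, -0.002], [-0.002, 0.0, -1.0]]
ft_force: [-0.1, -0.2, -0.7]
gripper_width: 29.6
```

{"fn": "servo_tool", "kwargs": {"deltas": [[0,[0,-0.03,0],[0,0,0]],[0,[0,-0.05,0],[0,0,0]],[0,[0,-0.05,0],[0,0,0]]]}}

```text
t: 9.63
ee_pos: [568.8, -97.7, 57.4]
eef_rot: [[0.241, 0.971, 0.001], [0.971, -0.241, -0.002], [-0.002, 0.001, -1.0]]
ft_force: [1.4, -0.4, -2.0]
gripper_width: 29.7
```

{"fn": "servo_tool", "kwargs": {"deltas": [[0,[0,0.02,0.03],[0,0,0]],[0,[0,0.02,0.06],[0,0,0]],[0,[0,0.02,0.06],[0,0,0]]]}}

```text
t: 9.88
ee_pos: [568.9, -97.8, 57.3]
eef_rot: [[0.241, 0.971, 0.0], [0.971, -0.241, -0.002], [-0.002, 0.001, -1.0]]
ft_force: [-3.0, 0.1, 4.0]
gripper_width: 29.7
```

{"fn": "servo_tool", "kwargs": {"deltas": [[0,[0,0,0.03],[0,0,0]],[0,[0,0,0.06],[0,0,0]],[0,[0,0,0.06],[0,0,0]]]}}

```text
t: 10.13
ee_pos: [568.9, -97.8, 57.2]
eef_rot: [[0.241, 0.971, 0.0], [0.971, -0.241, -0.002], [-0.002, 0.001, -1.0]]
ft_force: [-3.4, 0.8, 6.6]
gripper_width: 29.8
```

{"fn": "servo_tool", "kwargs": {"deltas": [[0,[-0.3,0,-0.03],[0,0,0]],[0,[-0.8,0,-0.03],[0,0,0]],[0,[-1.4,0,-0.03],[0,0,0]],[0,[-2.0,0,-0.03],[0,0,0]],[0,[-2.6,0,-0.03],[0,0,0]],[0,[-3.2,0,-0.03],[0,0,0]],[0,[-3.7,0,-0.03],[0,0,0]],[0,[-4.0,0,-0.03],[0,0,0]],[0,[-4.0,0,-0.03],[0,0,0]]]}}

```text
t: 10.88
ee_pos: [559.0, -137.4, 57.5]
eef_rot: [[0.242, 0.97, -0.0], [0.97, -0.242, -0.002], [-0.002, 0.0, -1.0]]
ft_force: [-0.2, -0.3, -0.9]
gripper_width: 29.9
```

Run:
```python
from h import *
st=readout.state(); print(w2g(st["ee_pos"])); goal([*g2w(30,-.8),57.3])
```

```text
[ 1.14864998 -0.76592609]
t 10.88 delta cm [-2.89 -0.    0.03] rot [0.  0.1 0. ] F [-0.2 -0.3 -0.9] w 29.9
```

{"fn": "servo_tool", "kwargs": {"deltas": [[0,[-0.3,0,0.02],[0,0,0]],[0,[-0.7,0,0.02],[0,0,0]],[0,[-1.1,0,0.02],[0,0,0]],[0,[-1.5,0,0.02],[0,0,0]],[0,[-1.9,0,0.02],[0,0,0]],[0,[-2.3,0,0.02],[0,0,0]],[0,[-2.6,0,0.02],[0,0,0]],[0,[-2.6,0,0.02],[0,0,0]]]}}

```text
t: 11.55
ee_pos: [552.5, -163.3, 57.4]
eef_rot: [[0.242, 0.97, -0.0], [0.97, -0.242, -0.002], [-0.002, 0.0, -1.0]]
ft_force: [0.1, -0.6, -1.1]
gripper_width: 29.9
```

{"fn": "servo_tool", "kwargs": {"deltas": [[0,[-0.1,0,0],[0,0,0]],[0,[-0.25,0,0],[0,0,0]],[0,[-0.4,0,0],[0,0,0]],[0,[-0.55,0,0],[0,0,0]],[0,[-0.6,0,0],[0,0,0]],[0,[-0.6,0,0],[0,0,0]]]}}

```text
t: 12.05
ee_pos: [551.0, -169.3, 57.3]
eef_rot: [[0.242, 0.97, -0.0], [0.97, -0.242, -0.002], [-0.002, 0.0, -1.0]]
ft_force: [-1.2, 0.4, -1.3]
gripper_width: 29.6
```

Run:
```python
from h import *
st=readout.state(); print(w2g(st["ee_pos"])); goal([*g2w(30,-.8),57.3])
```

```text
[33.98108098 -0.81650274]
t 12.05 delta cm [0.4 0.  0. ] rot [ 0.   0.1 -0. ] F [-1.2  0.4 -1.3] w 29.6
```

{"fn": "servo_tool", "kwargs": {"deltas": [[0,[-0.1,0,0.02],[0,0,0]],[0,[-0.2,0,0.02],[0,0,0]],[0,[-0.3,0,0.02],[0,0,0]],[0,[-0.4,0,0.02],[0,0,0]],[0,[-0.5,0,0.02],[0,0,0]],[0,[-0.5,0,0.02],[0,0,0]]]}}

```text
t: 12.55
ee_pos: [549.9, -174.4, 57.3]
eef_rot: [[0.242, 0.97, -0.0], [0.97, -0.242, -0.003], [-0.003, 0.001, -1.0]]
ft_force: [-0.1, 1.2, 1.3]
gripper_width: 29.6
```

{"fn": "servo_tool", "kwargs": {"deltas": [[0,[-0.07,0,0],[0,0,0]],[0,[-0.15,0,0],[0,0,0]],[0,[-0.22,0,0],[0,0,0]],[0,[-0.3,0,0],[0,0,0]],[0,[-0.3,0,0],[0,0,0]]]}}

```text
t: 12.97
ee_pos: [549.1, -177.4, 57.3]
eef_rot: [[0.242, 0.97, -0.0], [0.97, -0.242, -0.003], [-0.003, 0.001, -1.0]]
ft_force: [-0.5, 0.3, 0.2]
gripper_width: 29.9
```

{"fn": "servo_tool", "kwargs": {"deltas": [[0,[-0.07,0,0],[0,0,0]],[0,[-0.15,0,0],[0,0,0]],[0,[-0.2,0,0],[0,0,0]],[0,[-0.2,0,0],[0,0,0]]]}}

```text
t: 13.3
ee_pos: [548.6, -179.5, 57.3]
eef_rot: [[0.242, 0.97, -0.0], [0.97, -0.242, -0.003], [-0.003, 0.001, -1.0]]
ft_force: [-0.2, 0.6, 1.3]
gripper_width: 29.9
```

{"fn": "servo_tool", "kwargs": {"deltas": [[0,[-0.05,0,0],[0,0,0]],[0,[-0.1,0,0],[0,0,0]],[0,[-0.15,0,0],[0,0,0]],[0,[-0.2,0,0],[0,0,0]],[0,[-0.2,0,0],[0,0,0]]]}}

```text
t: 13.72
ee_pos: [548.1, -181.5, 57.3]
eef_rot: [[0.243, 0.97, -0.0], [0.97, -0.243, -0.003], [-0.003, 0.0, -1.0]]
ft_force: [0.7, -0.3, 0.2]
gripper_width: 29.3
```

{"fn": "servo_tool", "kwargs": {"deltas": [[0,[-0.05,0,0],[0,0,0]],[0,[-0.1,0,0],[0,0,0]],[0,[-0.15,0,0],[0,0,0]],[0,[-0.15,0,0],[0,0,0]]]}}

```text
t: 14.05
ee_pos: [547.7, -183.1, 57.3]
eef_rot: [[0.243, 0.97, -0.0], [0.97, -0.243, -0.003], [-0.003, 0.001, -1.0]]
ft_force: [0.3, 1.0, 0.1]
gripper_width: 29.9
```

{"fn": "servo_tool", "kwargs": {"deltas": [[0,[-0.05,0,0],[0,0,0]],[0,[-0.1,0,0],[0,0,0]],[0,[-0.1,0,0],[0,0,0]]]}}

```text
t: 14.3
ee_pos: [547.4, -184.2, 57.3]
eef_rot: [[0.243, 0.97, -0.0], [0.97, -0.243, -0.003], [-0.003, 0.001, -1.0]]
ft_force: [-0.6, 0.1, 1.1]
gripper_width: 29.6
```

{"fn": "servo_tool", "kwargs": {"deltas": [[0,[-0.05,0,0],[0,0,0]],[0,[-0.1,0,0],[0,0,0]],[0,[-0.15,0,0],[0,0,0]],[0,[-0.15,0,0],[0,0,0]]]}}

```text
t: 14.63
ee_pos: [546.9, -185.5, 57.3]
eef_rot: [[0.243, 0.97, -0.0], [0.97, -0.243, -0.003], [-0.003, 0.0, -1.0]]
ft_force: [-0.6, 0.8, 1.0]
gripper_width: 29.7
```

{"fn": "servo_tool", "kwargs": {"deltas": [[0,[-0.05,0,0],[0,0,0]],[0,[-0.1,0,0],[0,0,0]],[0,[-0.1,0,0],[0,0,0]]]}}

```text
t: 14.88
ee_pos: [546.7, -186.3, 57.3]
eef_rot: [[0.243, 0.97, -0.001], [0.97, -0.243, -0.002], [-0.002, 0.0, -1.0]]
ft_force: [-0.2, 2.0, 1.3]
gripper_width: 29.6
```

{"fn": "servo_tool", "kwargs": {"deltas": [[0,[-0.05,0,0],[0,0,0]],[0,[-0.1,0,0],[0,0,0]],[0,[-0.1,0,0],[0,0,0]]]}}

```text
t: 15.13
ee_pos: [546.5, -186.7, 57.3]
eef_rot: [[0.243, 0.97, -0.0], [0.97, -0.243, -0.001], [-0.001, -0.0, -1.0]]
ft_force: [0.3, 5.1, 2.1]
gripper_width: 29.7
```

{"fn": "servo_tool", "kwargs": {"deltas": [[0,[-0.04,0,0],[0,0,0]],[0,[-0.08,0,0],[0,0,0]],[0,[-0.11,0,0],[0,0,0]],[0,[-0.11,0,0],[0,0,0]],[0,[-0.11,0,0],[0,0,0]]]}}

```text
t: 15.55
ee_pos: [546.5, -187.0, 57.3]
eef_rot: [[0.243, 0.97, -0.0], [0.97, -0.243, 0.0], [0.0, -0.0, -1.0]]
ft_force: [1.4, 6.3, 2.7]
gripper_width: 29.9
```

{"fn": "servo_tool", "kwargs": {"deltas": [[0,[-0.06,0,0],[0,0,0]],[0,[-0.11,0,0],[0,0,0]],[0,[-0.13,0,0],[0,0,0]],[0,[-0.13,0,0],[0,0,0]],[0,[-0.13,0,0],[0,0,0]]]}}

```text
t: 15.97
ee_pos: [546.4, -187.2, 57.4]
eef_rot: [[0.243, 0.97, 0.0], [0.97, -0.243, 0.002], [0.002, -0.0, -1.0]]
ft_force: [1.4, 7.5, 1.9]
gripper_width: 29.9
```

{"fn": "servo_tool", "kwargs": {"deltas": [[0.3,[0,0,0],[0,0,0]],[0.37,[0,0,0],[0,0,0]],[0.42,[0,0,0],[0,0,0]],[0.5,[0,0,0],[0,0,0]],[0.6,[0,0,0],[0,0,0]],[0.6,[0,0,0],[0,0,0]],[0.6,[0,0,0],[0,0,0]]]}}

```text
t: 16.55
ee_pos: [546.4, -187.5, 57.4]
eef_rot: [[0.243, 0.97, 0.0], [0.97, -0.243, 0.002], [0.002, -0.0, -1.0]]
ft_force: [-0.5, 0.1, 1.1]
gripper_width: 51.3
```

{"fn": "servo_tool", "kwargs": {"deltas": [[0.6,[0,0,-1],[0,0,0]],[0.6,[0,0,-3],[0,0,0]],[0.6,[0,0,-6],[0,0,0]],[0.6,[0,0,-9],[0,0,0]],[0.6,[0,0,-12],[0,0,0]],[0.6,[0,0,-12],[0,0,0]],[0.6,[0,0,-12],[0,0,0]],[0.6,[0,0,-12],[0,0,0]]]}}

```text
t: 17.22
ee_pos: [546.2, -187.7, 177.7]
eef_rot: [[0.243, 0.97, 0.001], [0.97, -0.243, 0.001], [0.001, 0.0, -1.0]]
ft_force: [0.3, -0.1, -0.3]
gripper_width: 51.1
```

Run:
```python
from h import *
st=readout.state(); print(w2g(st["ee_pos"]),st["ft_force"])
im=eyes.grab_frame("wrist"); cv2.imwrite("pics/w5.png",im[:,:,::-1])
C=cam("wrist",st)
print("pred top/foot blank",proj(C,[[*g2w(51.8,-.8),97],[*g2w(51.8,-.8),12]]))
sc=eyes.grab_frame("scene");cv2.imwrite("pics/s5.png",sc[:,:,::-1])
print(proj(cam("scene"),[[*g2w(51.8,-.8),97],[*g2w(51.8,-.8),12]]))
```

```text
[52.99378416 -0.98700092] [ 0.34853542 -0.13902717 -0.30609761]
pred top/foot blank [[323.19424659 249.31149371]
 [323.46202568 221.40020496]]
[[270.67713364 217.85282624]
 [273.16470088 244.98091279]]
```

View pics/w5.png

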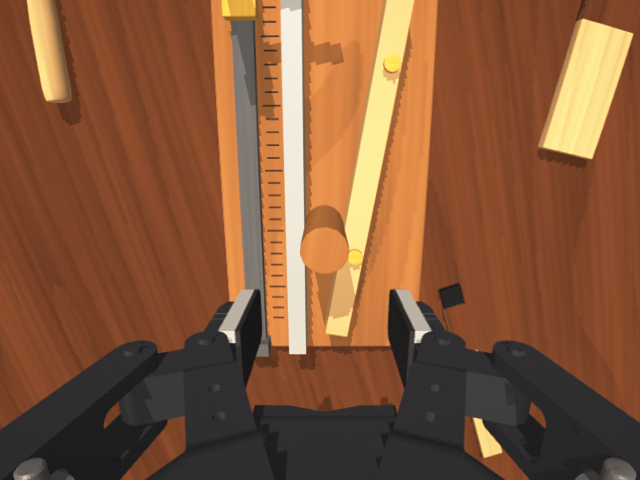

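Run:
```python
from h import *
print(g2w(-170,-61)); goal([*g2w(-170,-61),150])
```

```text
[541.93868295  43.2075091 ]
t 17.32 delta cm [22.26 -5.93  2.66] rot [-0.1 -0.1 -0.1] F [ 0.3  0.7 -0.8] w 51.0
```

{"fn": "servo_tool", "kwargs": {"deltas": [[0,[2,-0.5,0],[0,0,0]],[0,[5,-1.3,0],[0,0,0]],[0,[8,-2.1,0],[0,0,0]],[0,[11,-2.9,1],[0,0,0]],[0,[14,-3.7,1],[0,0,0]],[0,[17,-4.5,2],[0,0,0]],[0,[20,-5.3,2.6],[0,0,0]],[0,[22,-5.9,2.6],[0,0,0]],[0,[22.3,-5.9,2.6],[0,0,0]],[0,[22.3,-5.9,2.6],[0,0,0]],[0,[22.3,-5.9,2.6],[0,0,0]],[0,[22.3,-5.9,2.6],[0,0,0]]]}}

```text
t: 18.32
ee_pos: [542.3, 42.4, 150.3]
eef_rot: [[0.244, 0.97, -0.003], [0.97, -0.244, 0.002], [0.002, -0.003, -1.0]]
ft_force: [0.4, -0.7, 0.2]
gripper_width: -0.2
```

Run:
```python
from h import *
st=readout.state(); print(w2g(st["ee_pos"]),st["gripper_width"]); goal([*g2w(-170,-61),66])
im=eyes.grab_frame("top"); cv2.imwrite("pics/t6.png",cv2.resize(im[180:310,280:460,::-1],None,fx=4,fy=4,interpolation=cv2.INTER_CUBIC))
```

```text
[-169.26317543  -60.45674448] -0.20197427387984931
t 18.32 delta cm [ 0.06 -0.03  8.43] rot [-0.2 -0.1 -0.1] F [ 0.4 -0.7  0.2] w -0.2
```

{"fn": "servo_tool", "kwargs": {"deltas": [[0,[0,0,2],[0,0,0]],[0,[0,0,4],[0,0,0]],[0,[0,0,6],[0,0,0]],[0,[0,0,7.6],[0,0,0]],[0,[0,0,8.4],[0,0,0]],[0,[0,0,8.4],[0,0,0]],[0,[0,0,8.4],[0,0,0]]]}}

```text
t: 18.95
ee_pos: [542.3, 41.8, 66.6]
eef_rot: [[0.245, 0.969, -0.003], [0.969, -0.245, 0.002], [0.002, -0.003, -1.0]]
ft_force: [1.1, -0.8, -0.5]
gripper_width: 0.2
```

{"fn": "servo_tool", "kwargs": {"deltas": [[0,[-0.3,0,0],[0,0,0]],[0,[-0.6,0,0],[0,0,0]],[0,[-0.9,0,0],[0,0,0]],[0,[-1.2,0,0],[0,0,0]],[0,[-1.4,0,0],[0,0,0]],[0,[-1.4,0,0],[0,0,0]],[0,[-1.4,0,0],[0,0,0]]]}}

```text
t: 19.53
ee_pos: [538.9, 28.1, 66.7]
eef_rot: [[0.246, 0.969, -0.002], [0.969, -0.246, 0.002], [0.002, -0.003, -1.0]]
ft_force: [1.5, -0.1, -0.7]
gripper_width: -0.0
```

Run:
```python
from h import *
st=readout.state(); print(w2g(st["ee_pos"])); goal([*g2w(-160,-61),66])
im=eyes.grab_frame("wrist"); cv2.imwrite("pics/w7.png",im[:,:,::-1])
```

```text
[-154.56036945  -60.29987662]
t 19.53 delta cm [ 0.54 -0.07  0.08] rot [-0.2 -0.1 -0.2] F [ 1.5 -0.1 -0.7] w -0.0
```

View pics/w7.png

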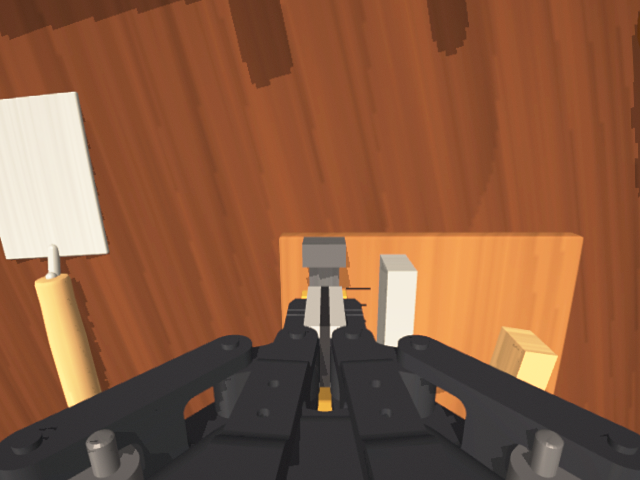

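{"fn": "servo_tool", "kwargs": {"deltas": [[0,[-0.2,-0.05,0],[0,0,0]],[0,[-0.4,-0.05,0],[0,0,0]],[0,[-0.6,-0.05,0],[0,0,0]],[0,[-0.8,-0.05,0],[0,0,0]],[0,[-1.1,-0.05,0],[0,0,0]],[0,[-1.5,-0.05,0],[0,0,0]],[0,[-2.0,-0.05,0],[0,0,0]],[0,[-2.5,-0.05,0],[0,0,0]],[0,[-3.0,-0.05,0],[0,0,0]],[0,[-3.5,-0.05,0],[0,0,0]],[0,[-4.0,-0.05,0],[0,0,0]],[0,[-4.0,-0.05,0],[0,0,0]]]}}

```text
t: 20.58
ee_pos: [528.3, -11.5, 66.6]
eef_rot: [[0.246, 0.969, -0.003], [0.969, -0.246, 0.002], [0.001, -0.003, -1.0]]
ft_force: [-0.5, 0.3, 0.1]
gripper_width: -0.0
```

Run:
```python
from h import *
st=readout.state(); print(w2g(st["ee_pos"])); goal([*g2w(-10,-61),66])
im=eyes.grab_frame("top"); im2=eyes.grab_frame("scene")
a=cv2.resize(im[180:310,280:460],None,fx=4,fy=2.5*1.6,interpolation=cv2.INTER_CUBIC)[:, :, ::-1]
b=cv2.resize(im2[195:315,205:385],None,fx=4,fy=4,interpolation=cv2.INTER_CUBIC)[:,:,::-1]
cv2.imwrite("pics/c8.png",cv2.resize(np.vstack([a,b]),None,fx=.59,fy=.59))
```

```text
[-113.58168979  -60.96266014]
t 20.58 delta cm [-10.36   0.04   0.05] rot [-0.2 -0.1 -0.3] F [-0.5  0.3  0.1] w -0.0
```

View pics/c8.png

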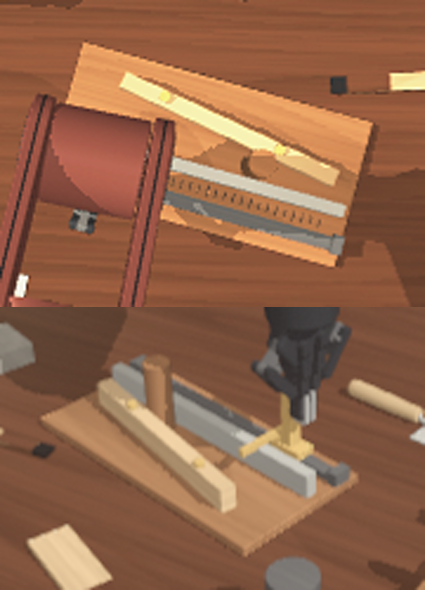

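{"fn": "servo_tool", "kwargs": {"deltas": [[0,[-0.3,0,0],[0,0,0]],[0,[-0.8,0,0],[0,0,-0.2]],[0,[-1.4,0,0],[0,0,-0.2]],[0,[-2.1,0,0],[0,0,-0.2]],[0,[-2.8,0,0],[0,0,-0.2]],[0,[-3.5,0,0],[0,0,-0.2]],[0,[-4.2,0,0],[0,0,-0.2]],[0,[-4.8,0,0],[0,0,-0.2]],[0,[-5.3,0,0],[0,0,-0.2]],[0,[-5.6,0,0],[0,0,-0.2]],[0,[-5.8,0,0],[0,0,-0.2]],[0,[-5.8,0,0],[0,0,-0.2]]]}}

```text
t: 21.68
ee_pos: [514.1, -67.6, 66.5]
eef_rot: [[0.243, 0.97, -0.003], [0.97, -0.243, 0.002], [0.001, -0.003, -1.0]]
ft_force: [-0.1, 0.7, -0.2]
gripper_width: 0.0
```

{"fn": "servo_tool", "kwargs": {"deltas": [[0,[-0.3,0,0],[0,0,0]],[0,[-0.7,0,0],[0,0,0]],[0,[-1.1,0,0],[0,0,0]],[0,[-1.6,0,0],[0,0,0]],[0,[-2.1,0,0],[0,0,0]],[0,[-2.5,0,0],[0,0,0]],[0,[-2.8,0,0],[0,0,0]],[0,[-3.0,0,0],[0,0,0]],[0,[-3.0,0,0],[0,0,0]]]}}

```text
t: 22.43
ee_pos: [506.6, -97.3, 66.4]
eef_rot: [[0.244, 0.97, -0.003], [0.97, -0.244, 0.002], [0.001, -0.003, -1.0]]
ft_force: [0.4, -0.3, -0.4]
gripper_width: 0.3
```

Run:
```python
from h import *
st=readout.state(); print(w2g(st["ee_pos"])); goal([*g2w(8,-61),66])
im2=eyes.grab_frame("scene")
b=cv2.resize(im2[195:315,205:385],None,fx=4,fy=4,interpolation=cv2.INTER_CUBIC)[:,:,::-1]
cv2.imwrite("pics/c9.png",b)
```

```text
[-25.16037208 -61.30859825]
t 22.43 delta cm [-3.32  0.04  0.04] rot [-0.2 -0.1 -0.1] F [ 0.4 -0.3 -0.4] w 0.3
```

View pics/c9.png

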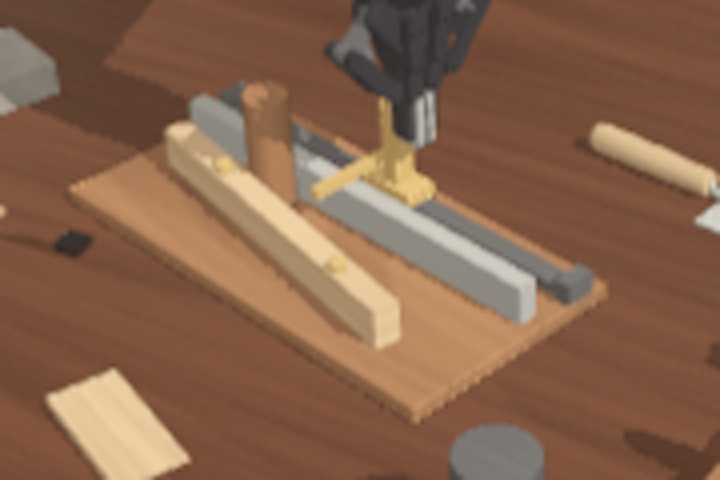

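{"fn": "servo_tool", "kwargs": {"deltas": [[0,[-0.3,0,0],[0,0,0]],[0,[-0.6,0,0],[0,0,0]],[0,[-1.0,0,0],[0,0,0]],[0,[-1.4,0,0],[0,0,0]],[0,[-1.8,0,0],[0,0,0]],[0,[-2.1,0,0],[0,0,0]],[0,[-2.3,0,0],[0,0,0]],[0,[-2.4,0,0],[0,0,0]],[0,[-2.4,0,0],[0,0,0]]]}}

```text
t: 23.23
ee_pos: [500.8, -120.7, 66.4]
eef_rot: [[0.244, 0.97, -0.003], [0.97, -0.244, 0.001], [0.001, -0.003, -1.0]]
ft_force: [0.2, 0.1, 0.1]
gripper_width: 0.3
```

Run:
```python
from h import *
st=readout.state(); print(w2g(st["ee_pos"]),st["ft_force"])
im2=eyes.grab_frame("scene")
b=cv2.resize(im2[200:260,245:325],None,fx=8,fy=8,interpolation=cv2.INTER_CUBIC)[:,:,::-1]
cv2.imwrite("pics/c10.png",b)
```

```text
[ -0.97361897 -61.27788728] [0.18700626 0.06872904 0.13976752]
```

View pics/c10.png

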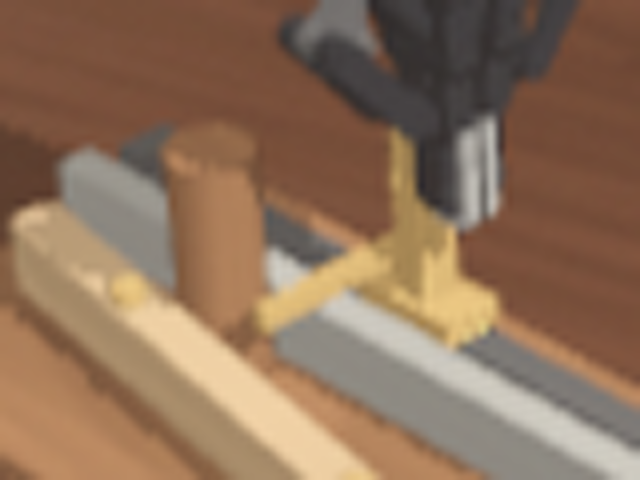

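{"fn": "servo_tool", "kwargs": {"deltas": [[0,[-0.1,0,0],[0,0,0]],[0,[-0.2,0,0],[0,0,0]],[0,[-0.3,0,0],[0,0,0]],[0,[-0.4,0,0],[0,0,0]],[0,[-0.5,0,0],[0,0,0]],[0,[-0.5,0,0],[0,0,0]],[0,[-0.5,0,0],[0,0,0]]]}}

```text
t: 23.87
ee_pos: [499.5, -125.6, 66.3]
eef_rot: [[0.244, 0.97, -0.003], [0.97, -0.244, 0.001], [0.0, -0.003, -1.0]]
ft_force: [0.3, -0.8, 0.4]
gripper_width: 0.2
```

{"fn": "servo_tool", "kwargs": {"deltas": [[0,[-0.03,0,0],[0,0,0]],[0,[-0.06,0,0],[0,0,0]],[0,[-0.09,0,0],[0,0,0]],[0,[-0.12,0,0],[0,0,0]],[0,[-0.12,0,0],[0,0,0]]]}}

```text
t: 24.28
ee_pos: [499.2, -126.8, 66.4]
eef_rot: [[0.244, 0.97, -0.003], [0.97, -0.244, 0.001], [0.0, -0.003, -1.0]]
ft_force: [1.3, 0.9, 0.5]
gripper_width: 0.0
```

{"fn": "servo_tool", "kwargs": {"deltas": [[0,[-0.03,0,0],[0,0,0]],[0,[-0.06,0,0],[0,0,0]],[0,[-0.09,0,0],[0,0,0]],[0,[-0.09,0,0],[0,0,0]]]}}

```text
t: 24.62
ee_pos: [499.0, -127.7, 66.4]
eef_rot: [[0.244, 0.97, -0.003], [0.97, -0.244, 0.001], [0.0, -0.003, -1.0]]
ft_force: [0.4, 0.9, -0.4]
gripper_width: 0.0
```

{"fn": "servo_tool", "kwargs": {"deltas": [[0,[-0.03,0,0],[0,0,0]],[0,[-0.06,0,0],[0,0,0]],[0,[-0.08,0,0],[0,0,0]],[0,[-0.08,0,0],[0,0,0]]]}}

```text
t: 24.95
ee_pos: [498.8, -128.5, 66.4]
eef_rot: [[0.244, 0.97, -0.003], [0.97, -0.244, 0.001], [0.0, -0.003, -1.0]]
ft_force: [0.1, 1.4, -0.9]
gripper_width: 0.5
```

{"fn": "servo_tool", "kwargs": {"deltas": [[0,[-0.03,0,0],[0,0,0]],[0,[-0.06,0,0],[0,0,0]],[0,[-0.07,0,0],[0,0,0]],[0,[-0.07,0,0],[0,0,0]]]}}

```text
t: 25.28
ee_pos: [498.6, -129.3, 66.4]
eef_rot: [[0.244, 0.97, -0.003], [0.97, -0.244, 0.001], [0.0, -0.003, -1.0]]
ft_force: [-0.0, 0.8, 0.3]
gripper_width: 0.0
```

{"fn": "servo_tool", "kwargs": {"deltas": [[0,[-0.03,0,0],[0,0,0]],[0,[-0.05,0,0],[0,0,0]],[0,[-0.06,0,0],[0,0,0]],[0,[-0.06,0,0],[0,0,0]]]}}

```text
t: 25.62
ee_pos: [498.4, -129.9, 66.3]
eef_rot: [[0.244, 0.97, -0.003], [0.97, -0.244, 0.001], [0.0, -0.003, -1.0]]
ft_force: [-0.1, 0.6, 0.5]
gripper_width: 0.1
```

{"fn": "servo_tool", "kwargs": {"deltas": [[0,[-0.03,0,0],[0,0,0]],[0,[-0.05,0,0],[0,0,0]],[0,[-0.06,0,0],[0,0,0]],[0,[-0.06,0,0],[0,0,0]]]}}

```text
t: 25.95
ee_pos: [498.3, -130.3, 66.3]
eef_rot: [[0.244, 0.97, -0.003], [0.97, -0.244, 0.001], [0.001, -0.003, -1.0]]
ft_force: [0.8, 2.6, 0.2]
gripper_width: 0.0
```

{"fn": "servo_tool", "kwargs": {"deltas": [[0,[-0.03,0,0],[0,0,0]],[0,[-0.05,0,0],[0,0,0]],[0,[-0.06,0,0],[0,0,0]],[0,[-0.06,0,0],[0,0,0]]]}}

```text
t: 26.28
ee_pos: [498.3, -130.5, 66.4]
eef_rot: [[0.244, 0.97, -0.003], [0.97, -0.244, 0.002], [0.001, -0.003, -1.0]]
ft_force: [1.5, 4.7, 0.5]
gripper_width: -0.1
```

{"fn": "servo_tool", "kwargs": {"deltas": [[0,[-0.03,0,0],[0,0,0]],[0,[-0.05,0,0],[0,0,0]],[0,[-0.05,0,0],[0,0,0]],[0,[-0.05,0,0],[0,0,0]]]}}

```text
t: 26.62
ee_pos: [498.2, -130.6, 66.4]
eef_rot: [[0.244, 0.97, -0.003], [0.97, -0.244, 0.003], [0.002, -0.003, -1.0]]
ft_force: [1.3, 5.7, -0.1]
gripper_width: -0.0
```

{"fn": "servo_tool", "kwargs": {"deltas": [[0,[0.05,0,0],[0,0,0]],[0,[0.2,0,0],[0,0,0]],[0,[0.6,0,0],[0,0,0]],[0,[1.2,0,0],[0,0,0]],[0,[2.0,0,0],[0,0,0]],[0,[3.0,0,0],[0,0,0]],[0,[3.0,0,-1],[0,0,0]],[0,[3.0,0,-4],[0,0,0]],[0,[3.0,0,-8],[0,0,0]],[0,[3.0,0,-11],[0,0,0]],[0,[3.0,0,-11],[0,0,0]],[0,[3.0,0,-11],[0,0,0]]]}}

```text
t: 27.62
ee_pos: [507.7, -102.2, 179.9]
eef_rot: [[0.243, 0.97, 0.003], [0.97, -0.243, 0.0], [0.001, 0.003, -1.0]]
ft_force: [0.2, 0.2, -1.0]
gripper_width: 0.2
```

Run:
```python
from h import *
st=readout.state(); print(w2g(st["ee_pos"]),st["ft_force"])
im=eyes.grab_frame("wrist"); cv2.imwrite("pics/w11.png",im[:,:,::-1])
C=cam("wrist",st); s=eyes.grab_frame("scene")
print(proj(C,[[*g2w(52,-.8),97]]))
a=cv2.resize(im[:,:,::-1],(480,360)); b=cv2.resize(s[200:260,245:325,::-1],(480,360),interpolation=cv2.INTER_CUBIC)
cv2.imwrite("pics/c11.png",cv2.resize(np.hstack([im[200:460,190:470,::-1][:, :, :],cv2.resize(b,(347,260))]),None,fx=1.25,fy=1.25))
```

```text
[-20.63504199 -59.00750113] [ 0.19287326  0.21954915 -0.97264999]
[[408.18165226 352.28994651]]
```

Run:
```python
from h import *
st=readout.state(); C=cam("wrist",st)
im=cv2.imread("pics/w11.png"); hsv=cv2.cvtColor(im,cv2.COLOR_BGR2HSV)
m=cv2.inRange(hsv,(20,130,150),(32,255,255))
cs,_=cv2.findContours(m,cv2.RETR_EXTERNAL,cv2.CHAIN_APPROX_NONE)
for c in cs:
    if cv2.contourArea(c)<60: continue
    P=c.reshape(-1,2).astype(float); g=w2g(plane(C,P,51)); k=(g[:,1]>-45)&(g[:,1]<10)
    print(cv2.boundingRect(c), "blade x range",g[k,0].min().round(1) if k.any() else None,g[k,0].max().round(1) if k.any() else None)
a=cv2.imread("pics/s5.png"); b=eyes.grab_frame("scene")[:,:,::-1]
u=slice(200,222),slice(250,292)  # top of blank
sh=cv2.phaseCorrelate(cv2.cvtColor(a[u],6).astype(float),cv2.cvtColor(np.ascontiguousarray(b[u]),6).astype(float)); print("shift of blank top px",sh)
```

```text
(355, 297, 53, 8) blade x range 28.9 34.9
(307, 258, 29, 29) blade x range None None
(458, 163, 16, 17) blade x range None None
shift of blank top px ((0.33719834701556906, -0.04642525497898298), 1.0029194683840914)
```

Run:
```python
from h import *
st=readout.state(); C=cam("wrist",st); im=cv2.imread("pics/w11.png")
print(proj(C,[[*g2w(36.5,-.8),51],[*g2w(36.5,-.8),97]]).round(1))
for u in (388,392,396,400,404): print(u,[im[v,u,::-1].tolist() for v in range(300,314)])
# blank top ellipse: gradient rows at blank column, and left/right extents at v=352
print([(u,im[352,u,::-1].tolist()) for u in range(370,450,4)])
print([(v,im[v,408,::-1].tolist()) for v in range(308,392,4)])
```

```text
[[403.1 306.5]
 [416.7 335.8]]
388 [[254, 221, 84], [253, 220, 82], [254, 221, 84], [255, 222, 84], [248, 188, 74], [184, 120, 53], [156, 94, 50], [169, 103, 53], [171, 104, 55], [171, 104, 56], [169, 102, 54], [168, 102, 54], [166, 101, 53], [167, 102, 55]]
392 [[253, 221, 84], [254, 220, 84], [254, 221, 84], [254, 222, 84], [249, 189, 74], [207, 133, 62], [172, 104, 55], [174, 106, 56], [175, 106, 57], [175, 107, 58], [176, 107, 56], [175, 107, 55], [176, 108, 57], [175, 107, 57]]
396 [[254, 221, 84], [253, 220, 83], [254, 221, 84], [254, 221, 83], [249, 190, 76], [206, 132, 61], [168, 102, 53], [169, 103, 54], [171, 104, 55], [172, 105, 57], [171, 104, 55], [172, 105, 56], [172, 105, 56], [172, 105, 55]]
400 [[253, 221, 84], [253, 221, 84], [254, 221, 83], [255, 222, 83], [248, 188, 75], [201, 130, 60], [166, 102, 53], [165, 99, 53], [167, 101, 55], [167, 100, 54], [167, 100, 54], [168, 102, 54], [168, 102, 54], [167, 102, 55]]
404 [[254, 221, 84], [253, 220, 83], [254, 222, 84], [255, 222, 82], [243, 179, 69], [177, 115, 52], [150, 91, 49], [155, 94, 51], [157, 95, 51], [157, 95,
[... 238 characters left out ...]
2, [52, 50, 51]), (406, [47, 45, 47]), (410, [47, 45, 48]), (414, [49, 47, 47]), (418, [49, 47, 48]), (422, [49, 47, 48]), (426, [49, 47, 48]), (430, [47, 45, 47]), (434, [46, 44, 46]), (438, [46, 45, 46]), (442, [45, 43, 45]), (446, [48, 46, 48])]
[(308, [149, 91, 50]), (312, [154, 95, 50]), (316, [156, 95, 51]), (320, [160, 97, 52]), (324, [164, 100, 53]), (328, [166, 102, 53]), (332, [166, 102, 54]), (336, [51, 47, 48]), (340, [48, 46, 48]), (344, [48, 46, 47]), (348, [48, 46, 48]), (352, [47, 45, 47]), (356, [55, 53, 55]), (360, [55, 53, 55]), (364, [56, 54, 56]), (368, [55, 54, 56]), (372, [53, 51, 53]), (376, [66, 65, 66]), (380, [66, 64, 65]), (384, [66, 64, 65]), (388, [67, 64, 64])]
```

{"fn": "servo_tool", "kwargs": {"deltas": [[0,[-1.5,0.8,0],[0,0,0]],[0,[-4,2,0],[0,0,0]],[0,[-7,3.5,0],[0,0,0]],[0,[-10,5,0],[0,0,0]],[0,[-11.5,5.8,1],[0,0,0]],[0,[-12,5.8,2],[0,0,0]],[0,[-12,5.8,2],[0,0,0]],[0,[-12,5.8,2],[0,0,0]],[0,[-12,5.8,2],[0,0,0]]]}}

```text
t: 28.52
ee_pos: [531.3, -230.3, 154.1]
eef_rot: [[0.243, 0.97, -0.006], [0.97, -0.243, 0.005], [0.003, -0.007, -1.0]]
ft_force: [0.6, -0.1, 0.8]
gripper_width: -0.4
```

Run:
```python
from h import *
st=readout.state(); C=cam("wrist",st); im=eyes.grab_frame("wrist"); cv2.imwrite("pics/w12.png",im[:,:,::-1])
print(w2g(st["ee_pos"]),"cam",w2g(C[3]),C[3][2],"qd",np.abs(st["qd"]).max())
q=proj(C,[[*g2w(36.5,-.8),51],[*g2w(52,-.8),97],[*g2w(36.5,-12),51],[*g2w(36.5,7),51]]).round(1);print(q)
v0=int(q[0,1]);u0=int(q[0,0])
for u in range(u0-28,u0+17,4): print(u,[im[v,u].tolist() for v in range(v0-8,v0+9)])
```

```text
[98.00749694 -5.17123222] cam [32.84156186 -3.22847753] 297.79583704687434 qd 0.01843837593044604
[[330.9 149. ]
 [331.7 180.3]
 [313.4 149. ]
 [343.2 149. ]]
302 [[255, 227, 110], [254, 226, 83], [254, 226, 86], [254, 226, 87], [254, 226, 86], [254, 227, 88], [254, 226, 87], [254, 227, 87], [255, 227, 88], [255, 221, 110], [207, 186, 168], [191, 182, 170], [193, 184, 167], [193, 182, 166], [193, 182, 167], [193, 183, 166], [193, 183, 166]]
306 [[255, 227, 110], [254, 227, 84], [254, 226, 87], [254, 226, 88], [254, 227, 87], [254, 226, 88], [254, 226, 88], [254, 226, 87], [255, 227, 86], [255, 223, 106], [209, 187, 168], [192, 183, 170], [194, 184, 168], [194, 183, 167], [194, 184, 167], [194, 183, 167], [194, 183, 167]]
310 [[255, 227, 87], [255, 228, 88], [254, 227, 87], [254, 227, 88], [254, 226, 87], [254, 227, 88], [254, 227, 87], [254, 227, 88], [255, 228, 88], [255, 222, 86], [144, 108, 80], [104, 90, 80], [108, 92, 81], [108, 91, 79], [107, 92, 80], [108, 92, 80], [109, 93, 81]]
314 [[255, 228, 87], [255, 229, 91], [254, 227, 88], [254, 227, 88], [254, 227, 88], [254, 226, 86
[... 1685 characters left out ...]
 89], [255, 229, 88], [255, 225, 85], [193, 119, 58], [159, 95, 52], [166, 102, 55], [195, 118, 62], [233, 145, 77], [230, 142, 75], [226, 139, 72]]
342 [[255, 228, 89], [255, 228, 90], [254, 226, 88], [254, 227, 87], [254, 226, 87], [254, 227, 88], [254, 227, 88], [254, 227, 86], [255, 229, 89], [255, 225, 86], [235, 150, 75], [197, 118, 62], [137, 84, 47], [157, 97, 51], [175, 106, 57], [224, 137, 72], [229, 143, 75]]
346 [[231, 146, 75], [231, 145, 75], [231, 145, 76], [232, 147, 77], [231, 145, 76], [231, 145, 75], [230, 144, 74], [231, 143, 75], [231, 144, 76], [230, 144, 75], [230, 143, 76], [230, 144, 76], [230, 144, 76], [228, 141, 75], [202, 122, 65], [170, 103, 54], [204, 123, 66]]
```

Run:
```python
from h import *
print(order.hand_in(), readout.state()["t"])
```

```text
the job is handed in; nothing more can be done
the job is handed in; nothing more can be done
```

The job is handed in. The round blank is wedged upright between rail and fence, and the brass rider's blade rests against it.

**What I did:** I lifted the round blank from its well, stood it in the slot mouth, felt for the rail and slid it along. It bound at about gauge x = 52 mm, and I pushed it home with about 7.5 N before letting go. I then pushed the rider up from behind with closed fingers until it met the blank at about 6 N. Finally I backed off straight and moved clear. The clock read about 28.5 s at the last move, well under 67 s.

**Last checks:**
- **Blade contact:** a near-vertical wrist picture, read as pixel values, shows no board between blade and blank at the contact line. The gaps either side fit a gap of about 0 mm.
- **Blank undisturbed:** the scene picture shows the blank's top moved only about 0.3 px between release and after the rider was brought up.
- **Robot clear:** the wrist force was within noise.

**Not confirmed or disagreeing:**
- The last close-up could not be viewed because the 12-picture limit was reached, so the final check was on pixel values only.
- A single wrist view put the blade face at about 35 mm, where I expected 36.5 mm. That is within the 2 mm calibration tolerance, and the force rise and the overhead view both indicate contact.
- I did not check the other objects on the bench with a final picture. The arm stayed clear of them throughout.

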